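# Refit the washed vent cover on the air cleaner

### The arm

A 7-joint arm with a two-finger parallel gripper is mounted at the origin on a cart in front of the work surface, level with it; the furniture and walls round the work are solid. World frame = base frame: x ahead of the robot, y to its left, z up, the work surface at z = 0. Lengths are in m, angles in rad, forces in N, time in s.
With the tool pointing down it reaches from about 0.4 to 0.85 m from the base axis. Payload 10.4 kg.
Tool frame: the origin (TCP) lies at the very end of the fingers, on their centre line; the grasp point (between the pads) lies 19 mm behind it; z points along the fingers, y is the line along which they close (so a half turn about z gives the same grasp; the last joint's range is limited). The gripper opens to 85 mm and grips with 20 to 120 N. Pads are 22 mm wide; open, the fingers measure 114 mm over their backs; the gripper's body (76 mm by 85 mm) begins 54 mm behind the grasp point. The pads swing forward as they close: fully open they stand 13 mm farther back than shut.
Start: joints at [-1.173, 0.332, -0.065, 1.46, 0.022, 1.35, -0.088], TCP at [0.255, 0.571, 0.231] pointing down, gripper open.
Joint ranges: [-2.6, 2.6], [-0.5, 2.12], [-1.47, 1.34], [0.16, 2.42], [-1.27, 4.41], [0.06, 2.06], [-2.6, 2.6]. Speed limits (rad/s): [2.22, 2.22, 2.79, 2.79, 3.14, 3.14, 3.14].

### API

Orientations are given as a unit quaternion [w, x, y, z].
In Python, from station import r gives the robot as it stands. The module is installed in compiled form; this text tells all that it offers.
- The arm moves only by the tool jog_arm, never from a script. Its arguments are lists of equal length, an entry for each row: "twist": the turn, a rotation vector about the world's x, y, z in degrees, a list of three; "slide": the shift along the world's x, y, z in mm, a list of three; "grip": the closure, from 0 (fully open) to 1 (shut). In form: {"twist": [[rx, ry, rz], ...], "slide": [[x, y, z], ...], "grip": [grip, ...]}. A call has 1 to 5 rows; each row shifts and turns the commanded pose from where the row before left it; what a row does not reach is not made up. A row lasts 1/8 s, in which the tool goes at most 62.5 mm and 10.7 degrees, less where a joint would pass 70% of its speed; a pose out of reach is approached as far as the arm can. A call with a gripper value outside its range is refused whole. The fingers move at their own pace and stop on an object; the grip force is fixed at half the most. Time passes only in rows, so rows that do not move let the fingers close. It gives the time, the measured TCP pose, the force, the opening and the grip force at its end, in the units of the state.
- r.state(): the state, without advancing time (a new reading comes with each control period).
- r.snapshot(name): name is "scene" or "top"; returns a dict with "img" (480x640x3 uint8, red, green, blue), "depth" (480x640 float32, m along the optical axis (not along the pixel's ray), 0 where there is no reading), "mtx" (3x3 intrinsics, pixels), "position" and "rotation" of the camera in the world. Camera axes: x right, y down, z forward; pixel columns grow to the right and rows downward; lengths in m; the calibration is good to about 2 mm. A picture is of the moment at which its call begins.
- r.finish_job(): hands the job in; it is judged then, once.
Trained networks look in the newest picture that a camera, given by its name, has taken for a name from the list of things; names that differ only in an ending like _2 or _b are one class to them, and where a whole thing is asked for, a point or a joint stands for the part that bears it (a point fixed in the world has none). Each returns a list of dicts, best first, with "score" (0 to 1); they miss things now and then, are a little off and sometimes report something else, mostly with a low value. They report only what shows in the picture. A call takes as long as a camera call.
- r.masks_of(label, camera): "mask" (480x640 bool, what is visible of it) and "position" ([column, row] in pixels, amid what is visible of it).
The state is a dict: "time": time; "joint_pos": joint angles; "dq": joint speeds; "joint_efforts": joint torques, N m; "tool_pos": TCP position; "orientation": TCP orientation; "force": force on the tool from outside, world axes, zero at the start; "ft_torque": the same for the moment, N m; "gripper_width": finger opening in m; "grasp_force": force on a finger pad.
Only numpy, scipy, OpenCV 4.12 (cv2) and the standard library are available. Lean on these libraries where they do the work, as an engineer would, in place of code of your own. Each camera call takes 0.05 s, during which the arm holds its last target. There are 200 camera calls.

### The job

The washed vent cover stands in the drying rack: take it out, lay it down flat on the worktop with its slatted outer face up and let go of it, so that you can take it again by its two long sides. Hook its wide lip into the slot of the open air cleaner with the other end raised, then pivot it down and press it until the catch snaps over it and the cover sits flush. Leave the small glass, the tub of cream and the spice jar standing where they are.

Things in the scene. Friction and masses are not known exactly. Their poses are not given: they have to be found in the camera images.
- cover_center (a point): Centre of the loose grey plastic vent cover (0.09 kg): plate 114 mm long (own x), 56 mm wide (own y), 10 mm thick (own z). +z is the outer face, with eight dark slats across it; the other face is plain. A lip is at its -x end, a tongue at +x. At the start it stands upright in the middle gap of the rack, lip up, outer face to the rack's +x side, away from the robot.
- lip_tip (a point): Middle of the end of the cover's lip, (-69, 0, -3) mm from the cover's centre in the cover's axes, which it shares. The lip is 42 mm wide, 4 mm thick, flush with the plain face, and sticks out 12 mm from the plate.
- tongue_tip (a point): Middle of the end of the cover's tongue, (63, 0, -3) mm from the cover's centre in the cover's axes, which it shares. The tongue is 30 mm wide, 4 mm thick, flush with the plain face, and sticks out 6 mm from the plate.
- air_cleaner: White box 190 mm (own x) x 100 mm (own y) x 60 mm high, fixed to the worktop; origin at the centre of its underside, z up, slot end (-x) towards the robot give or take its yaw. Its top has an open bay 123 mm long (x -61.5 to +61.5) and 60 mm wide (y -30 to +30) with a grey pleated filter in it.
- bay (a point): Middle of the bay at the height of its ledges, 50 mm above the box's underside; axes as the box. The ledges run along both long sides (from 23.5 to 30 mm off the middle). On them lies the fitted cover: lip to -x, axes parallel to the box's, cover centre 5 mm above this point, outer face flush with the box's top.
- slot (a point): Middle of the slot's mouth at the -x end of the bay, (-61.5, 0, 53.5) mm in the box's frame; axes as the box. The slot runs from here 21 mm towards -x under a lintel 3.5 mm thick (56.5 to 60 mm up), 60 mm wide; below, it is open down to 34 mm, so that the lip can dip while the cover is tilted (10 to 30 degrees).
- catch (a joint): Spring catch, 22 mm wide, in the middle of the bay's +x end: 0 = forward, up to 0.008 m as it is pushed back (+x); preload 1.25 N, 250 N/m. Nose at x 56 mm, 56.5 mm up in the box's frame; from it a front slope rises to 66 mm at x 60. Pressing down the cover's tongue end (5 to 15 N) drives the tongue down the slope and past the nose, which springs back over it.
- rack: Drying rack of light wood, fixed: base 90 mm (own x) x 80 mm (own y), origin at the centre of its underside. Four rows of two dowels (8 mm thick, tops 56 mm up) leave three gaps of 12.5 mm in x. The cover stands in the middle gap (own x = 0), the lower end of its plate 15 mm up. The worktop between the rack and its front edge (x = 0.34 m) is free.
- paprika_jar: Bystander: round spice jar, 47 mm wide, 98 mm high, with a white and green lid, between the rack and the hob; origin at the centre of its underside.
- shot_glass: Bystander: small clear glass, 49 mm wide, 62 mm high, near the front edge of the worktop; origin at the centre of its underside.
- cream_tub: Bystander: flat white round tub, 90 mm wide, 32 mm high; origin at the centre of its underside.

How it is judged:
On the way, in this order (a step that is already met when the one before it is completed fails the run):
1. the cover lies flat on the worktop, outer face up, let go (angle between cover_center's own z axis and vertical below 0.12 rad and height (world z) of cover_center below 0.012 m and contact force between the fingers and cover below 0.05 N and linear speed of cover below 0.02 m/s), for 0.2 s.
2. the lip is hooked under the lintel while the other end is still raised (x of lip_tip in the frame of slot below -0.003 m and z of lip_tip in the frame of slot between -0.02 and 0.002 m and angle between the x axis of cover_center and the x axis of slot, either way round between 0.06 and 0.7 rad), for 0.1 s.
At the end, for the whole second after the job is handed in: The cover lies in the bay, flush (its centre within 2 mm of 55 mm above the box's underside and 7 mm of its middle, level within 0.025 rad), its lip at least 6 mm into the slot, the catch sprung back over the tongue (below 0.003 m), released and at rest (horizontal distance between cover_center and air_cleaner below 0.007 m and z of cover_center in the frame of air_cleaner between 0.053 and 0.057 m and angle between the z axis of cover_center and the z axis of air_cleaner, either way round below 0.025 rad and x of lip_tip in the frame of slot below -0.006 m and z of lip_tip in the frame of slot below 0.0025 m and value of joint catch below 0.003 m and linear speed of cover below 0.02 m/s and contact force between the fingers and cover below 0.05 N); the robot touches nothing.
It fails at once if the spice jar is shifted by more than 30 mm or tipped (distance of paprika_jar from where it was at the start of the episode above 0.03 m or angle between paprika_jar's own z axis and vertical above 0.3 rad).
It fails at once if the small glass is shifted by more than 30 mm or tipped (distance of shot_glass from where it was at the start of the episode above 0.03 m or angle between shot_glass's own z axis and vertical above 0.3 rad).
It fails at once if the cream tub is shifted by more than 30 mm or tipped (distance of cream_tub from where it was at the start of the episode above 0.03 m or angle between cream_tub's own z axis and vertical above 0.3 rad).
It also fails if it takes over 64 s, if anything falls off the work surface, if the arm or the gripper's body presses on something with over 40 N, if the wrist force passes 120 N, or if a joint passes its speed limit or range.

## Working session

There is one attempt and no reset: what is moved stays moved. The work goes in short steps, Python scripts to look and compute and a tool call to move; the robot and the scene stay as the last step left them, time stands still between calls to the robot, and variables do not carry over. Pictures are saved under pics/ and viewed, at most 10 in all, crops included, and the job is handed in when it is done.

Besides the shell and the picture viewer there is one more tool, called after "Emit:" by a JSON object that holds its "method" and its "body", one argument or row to a line. jog_arm: Moves the arm, as the interface text tells. Its arguments: {"type":"object","properties":{"twist":{"type":"array","items":{"type":"array","items":{"type":"number"}}},"slide":{"type":"array","items":{"type":"array","items":{"type":"number"}}},"grip":{"type":"array","items":{"type":"number"}}},"required":["twist","slide","grip"]}

```bash
mkdir -p pics
cat > h.py <<'E'
import numpy as np, cv2
from station import r
def cloud(s):
    d=s["depth"]; v,u=np.mgrid[0:480,0:640]; K=np.array(s["mtx"])
    p=np.stack([(u-K[0,2])/K[0,0]*d,(v-K[1,2])/K[1,1]*d,d],-1)
    R=np.array(s["rotation"])
    if R.shape!=(3,3):
        from scipy.spatial.transform import Rotation as Q
        R=Q.from_quat(np.roll(R,-1)).as_matrix()
    return p@R.T+np.array(s["position"])
E
python3 - <<'E'
from h import *
st=r.state(); print(st)
for c in("scene","top"):
    s=r.snapshot(c); cv2.imwrite(f"pics/{c}0.png",s["img"][:,:,::-1]); P=cloud(s); print(c,s["position"],s["rotation"],s["mtx"])
    for n in("cover_center","air_cleaner","rack","paprika_jar","shot_glass","cream_tub"):
        for m in r.masks_of(n,c)[:1]:
            k=m["mask"]&(s["depth"]>0); q=P[k]
            print(n,round(m["score"],2),m["position"],k.sum(),np.percentile(q,[3,50,97],axis=0).round(3).tolist())
E
```

```text
{'time': 0.0, 'joint_pos': array([-1.17259655,  0.33291684, -0.06469259,  1.46090183,  0.02157624,
        1.34990096, -0.0884926 ]), 'dq': array([-0.00064909,  0.00063327, -0.00135414,  0.00218826,  0.00014706,
        0.00055847,  0.00091042]), 'joint_efforts': array([-1.84796763e-04, -6.25441074e+01,  4.89862938e-02, -3.91592717e+01,
        1.60658208e-02,  1.01933940e-02,  3.32872980e-05]), 'tool_pos': array([0.25516032, 0.57014729, 0.23050667]), 'orientation': array([-1.28315688e-04,  2.08843438e-01,  9.77948825e-01, -7.04772091e-04]), 'force': array([0.56958565, 0.58415967, 0.58429908]), 'ft_torque': array([ 0.01517379, -0.02799632,  0.01155213]), 'grasp_force': 0.0, 'gripper_width': 0.08542715566264752}
scene [ 0.10420395 -0.31521593  0.71360335] [-0.35874743  0.85165803 -0.35268015  0.14695438] [[465.21740672   0.         323.2806551 ]
 [  0.         465.21740672 242.3640942 ]
 [  0.           0.           1.        ]]
cover_center 0.92 [386.0, 257.9] 1056 [[0.602, 0.005, 0.015], [0.609, 0.028, 0.087], [0.621, 0.058, 0.142]]
air_cleaner 0.88 [308.5, 243.4] 4617 [[0.479, 0.14
[... 505 characters left out ...]
 [ 0.06707298 -0.6719242   0.73357958 -0.07668171] [[549.22168455   0.         330.72685712]
 [  0.         549.22168455 235.79332254]
 [  0.           0.           1.        ]]
cover_center 0.9 [364.7, 201.1] 577 [[0.605, 0.01, 0.021], [0.611, 0.034, 0.099], [0.622, 0.059, 0.142]]
air_cleaner 0.68 [274.9, 233.2] 5205 [[0.484, 0.151, 0.034], [0.572, 0.201, 0.058], [0.663, 0.248, 0.064]]
rack 0.85 [355.5, 218.5] 1036 [[0.569, -0.005, 0.005], [0.596, 0.041, 0.009], [0.652, 0.075, 0.055]]
shot_glass 0.63 [321.9, 326.4] 551 [[0.365, 0.105, 0.011], [0.387, 0.125, 0.028], [0.407, 0.146, 0.064]]
cream_tub 0.57 [266.5, 328.4] 1817 [[0.357, 0.194, 0.027], [0.395, 0.233, 0.033], [0.435, 0.272, 0.036]]
```

View pics/scene0.png

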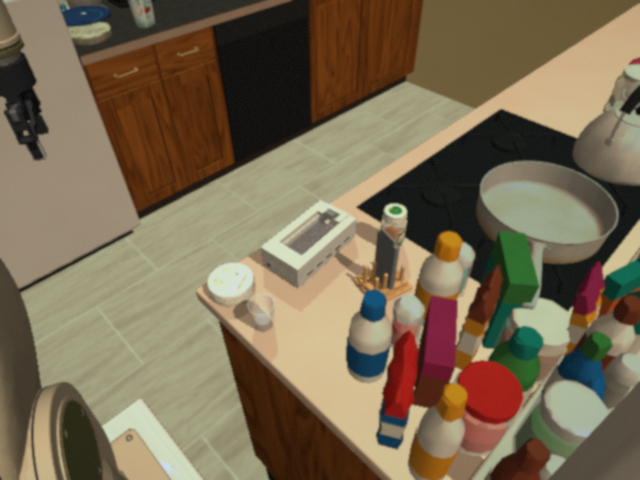

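View pics/top0.png

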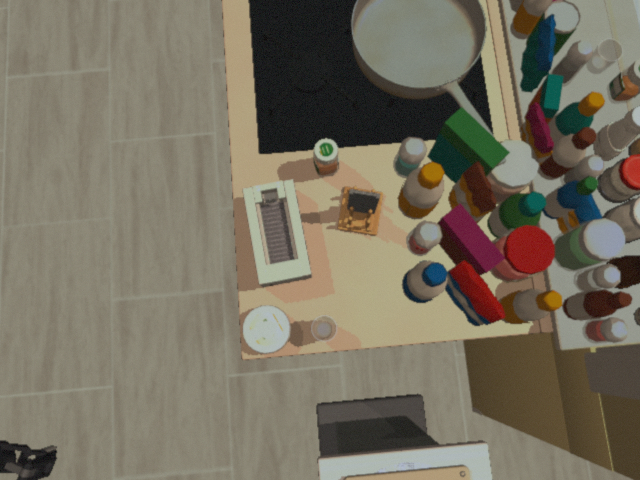

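The scene view shows the cover at (388,250) in the rack, the cleaner at (310,243), the glass at (260,310) and the tub at (230,283). In the top view the cleaner is at (277,232) with its catch end up, the cover at (363,203), and bottles from column 410 rightwards. Next I fit the poses.

```bash
cat > fit.py <<'E'
from h import *
def rect(q):
    (c,s,a)=cv2.minAreaRect((q[:,:2]*1000).astype(np.float32))
    if s[0]<s[1]: a-=90; s=s[::-1]
    return np.round(c,1),np.round(s,1),round(((a+90)%180)-90,1)
E
python3 - <<'E'
from fit import *
for c in("scene","top"):
    s=r.snapshot(c);P=cloud(s);k=s["depth"]>0
    q=P[k]; roi=(q[:,0]>.45)&(q[:,0]<.70)&(q[:,1]>.12)&(q[:,1]<.28)
    m=q[roi&(q[:,2]>.053)&(q[:,2]<.07)]; print(c,"box top",rect(m),len(m),np.median(m[:,2]))
    t=q[(q[:,0]>.35)&(q[:,0]<.55)&(q[:,1]>-.02)&(q[:,1]<.08)];print("table z",np.median(t[:,2]))
    g=r.masks_of("cover_center",c)[0]["mask"]&k; m=P[cv2.erode(g.astype(np.uint8),np.ones((3,3)))>0]
    f=m[(m[:,2]>.06)&(m[:,2]<.125)]
    ctr=f.mean(0);n=np.linalg.svd(f-ctr)[2][2]; print("face",len(f),ctr.round(4),n.round(3)); 
    hi=P[g]; hi=hi[(hi[:,2]>.118)]; print("top",rect(hi),np.percentile(hi,[2,50,98],axis=0).round(4).tolist())
    kk=r.masks_of("rack",c)
    if kk: b=P[kk[0]["mask"]&k]; d=b[(b[:,2]>.0)&(b[:,2]<.03)]; print("rack",rect(d),len(d))
    o=q[(q[:,0]>.34)&(q[:,0]<.62)&(q[:,1]<-.02)&(q[:,1]>-.2)&(q[:,2]>.03)]
    for x in np.arange(.34,.62,.04):
        z=o[(o[:,0]>=x)&(o[:,0]<x+.04)]; 
        if len(z):print(round(x,2),"ymax",np.percentile(z[:,1],98).round(3),"zmax",z[:,2].max().round(3))
E
```

```text
scene box top (array([576. , 199.6]), array([192.6, 102.9]), 5.9) 2296 0.06116345215585889
table z 0.0004559269609100136
face 459 [0.6087 0.0283 0.0923] [-0.977  0.211  0.007]
top (array([611. ,  31.4]), array([56.2, 11.2]), 80.8) [[0.6027, 0.0047, 0.1184], [0.6091, 0.0274, 0.1299], [0.6161, 0.0571, 0.1431]]
rack (array([618.3,  34.2]), array([100. ,  88.1]), -15.3) 709
0.34 ymax -0.157 zmax 0.146
0.38 ymax -0.056 zmax 0.145
0.42 ymax -0.046 zmax 0.192
0.46 ymax -0.07 zmax 0.192
0.5 ymax -0.061 zmax 0.136
0.54 ymax -0.079 zmax 0.191
0.58 ymax -0.053 zmax 0.205
top box top (array([577.1, 200.9]), array([191. , 100.3]), 6.2) 3169 0.06027798064980017
table z 0.0003450535897451257
face 251 [0.6109 0.0344 0.0932] [-0.967  0.255 -0.001]
top (array([615. ,  32.6]), array([55.2, 11.7]), 75.0) [[0.6046, 0.0067, 0.1194], [0.6124, 0.0335, 0.13], [0.6234, 0.0587, 0.1435]]
rack (array([613.7,  32.9]), array([88. , 79.8]), -15.6) 912
0.34 ymax -0.154 zmax 0.145
0.38 ymax -0.068 zmax 0.145
0.42 ymax -0.032 zmax 0.192
0.46 ymax -0.034 zmax 0.193
0.5 ymax -0.055 zmax 0.135
0.54 ymax -0.055 zmax 0.191
0.58 ymax -0.043 zmax 0.205
```

Run:
```python
from h import *
s=r.snapshot("top"); cv2.imwrite("pics/crop1.png",cv2.resize(s["img"][130:350,230:450],None,fx=2.7,fy=2.7,interpolation=cv2.INTER_CUBIC)[:,:,::-1])
```

```text
(no output)
```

View pics/crop1.png

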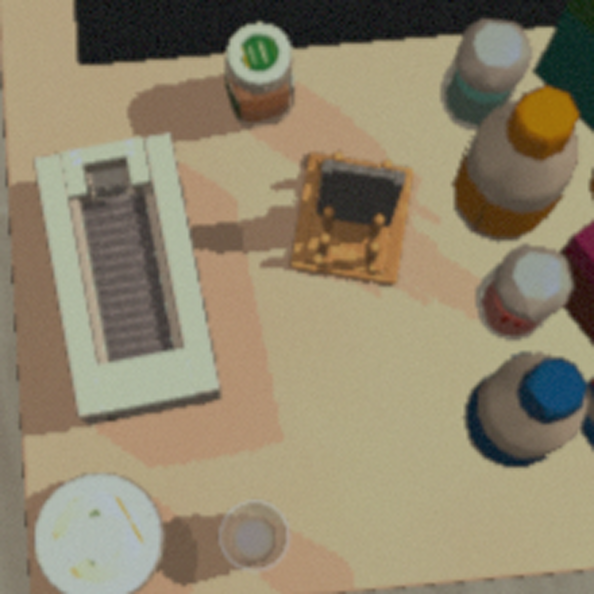

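The rack's yaw is about -15°, the cover is at (0.613, 0.033), and the box is at (0.577, 0.201) with yaw 6.2°. I approach above the rack.

Emit:
{"method": "jog_arm", "body": {
  "twist": [
    [0,0,1.8],
    [0,0,1.8],
    [0,0,1.8],
    [0,0,1.8],
    [0,0,1.8]
  ],
  "slide": [
    [33,-48,6],
    [33,-48,6],
    [33,-48,6],
    [33,-48,6],
    [33,-48,6]
  ],
  "grip": [0,0,0,0,0]
}}

```text
time: 1.68
tool_pos: [0.4212, 0.3288, 0.2618]
orientation: [0.0, 0.131, 0.991, 0.0]
force: [1.4, 0.3, 0.7]
gripper_width: 0.0859
grasp_force: 0.0
```

Emit:
{"method": "jog_arm", "body": {
  "twist": [
    [0,0,0],
    [0,0,0],
    [2.6,9.6,0],
    [2.6,9.6,0],
    [2.6,9.6,0]
  ],
  "slide": [
    [33,-48,0],
    [33,-48,0],
    [33,-48,0],
    [33,-48,0],
    [33,-48,0]
  ],
  "grip": [0,0,0,0,0]
}}

```text
time: 2.3
tool_pos: [0.5855, 0.0912, 0.2627]
orientation: [-0.253, 0.126, 0.958, 0.035]
force: [1.9, 1.0, 0.8]
gripper_width: 0.0855
grasp_force: 0.0
```

```bash
cat >> h.py <<'E'
from scipy.spatial.transform import Rotation as Q
def tell():
    s=r.state(); R=Q.from_quat(np.roll(s["orientation"],-1)).as_matrix()
    print(round(s["time"],2),"pos",(s["tool_pos"]*1000).round(1),"z",R[:,2].round(3),"y",R[:,1].round(3),"j",s["joint_pos"].round(2),"F",s["force"].round(1),"w",round(s["gripper_width"]*1000,1),"g",round(s["grasp_force"],1))
    return s,R
E
python3 -c "from h import *;tell()"
```

```text
2.3 pos [585.5  91.2 262.7] z [-0.477  0.131 -0.869] y [0.26  0.966 0.003] j [-0.32  0.64  0.34  1.08 -0.35  1.94  1.28] F [1.9 1.  0.8] w 85.5 g 0.0
```

Emit:
{"method": "jog_arm", "body": {
  "twist": [
    [0,0,0],
    [0,0,0],
    [0,0,0],
    [0,0,0]
  ],
  "slide": [
    [25,-32,-20],
    [25,-32,-20],
    [0,0,-36],
    [0,0,-35]
  ],
  "grip": [0,0,0,0]
}}

```text
time: 2.8
tool_pos: [0.6346, 0.0276, 0.1488]
orientation: [-0.252, 0.128, 0.959, 0.033]
force: [-0.5, 0.6, 0.0]
gripper_width: 0.0852
grasp_force: 0.0
```

```bash
python3 -c "
from h import *;tell()
s=r.snapshot('scene'); cv2.imwrite('pics/s2.png',cv2.resize(s['img'][120:340,220:480],None,fx=2.7,fy=2.7)[:,:,::-1])"
```

```text
2.8 pos [634.6  27.6 148.8] z [-0.475  0.129 -0.87 ] y [ 0.262  0.965 -0.   ] j [-0.21  0.82  0.34  1.04 -0.35  1.83  1.39] F [-0.5  0.6  0. ] w 85.2 g 0.0
```

View pics/s2.png

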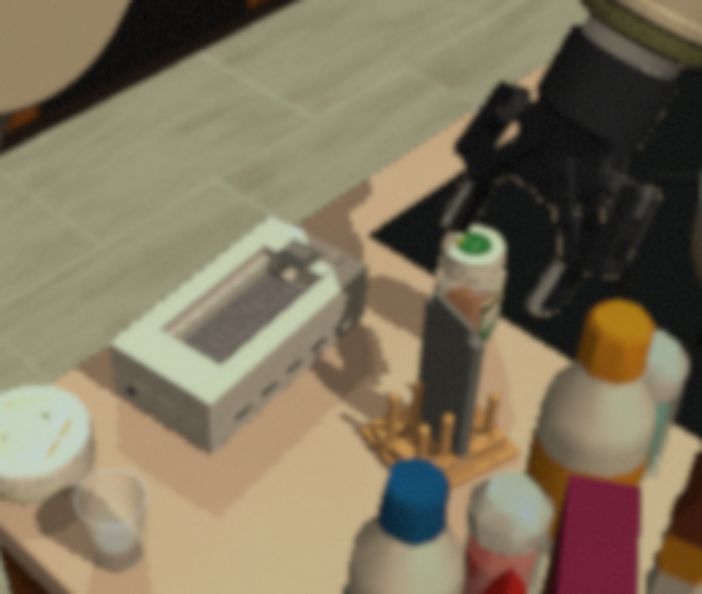

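The open fingers, at (455,210) and (545,300), straddle the cover's top near (455,250). I advance along the tool axis and close.

Emit:
{"method": "jog_arm", "body": {
  "twist": [
    [0,0,0],
    [0,0,0],
    [0,0,0],
    [0,0,0],
    [0,0,0]
  ],
  "slide": [
    [-10,2.5,-17],
    [-10,2.5,-17],
    [-9,2.5,-15],
    [0,0,0],
    [0,0,0]
  ],
  "grip": [0,0,0,0.2,0.4]
}}

```text
time: 3.48
tool_pos: [0.606, 0.0357, 0.1028]
orientation: [-0.252, 0.127, 0.959, 0.033]
force: [-0.0, -0.7, 1.9]
gripper_width: 0.0546
grasp_force: 62.9
```

Emit:
{"method": "jog_arm", "body": {
  "twist": [
    [0,0,0],
    [0,0,0],
    [0,0,0],
    [0,0,0]
  ],
  "slide": [
    [0,0,0],
    [0,0,0],
    [0,0,0],
    [0,0,0]
  ],
  "grip": [0.6,0.6,0.6,0.6]
}}

```text
time: 3.98
tool_pos: [0.606, 0.0356, 0.1027]
orientation: [-0.252, 0.127, 0.959, 0.034]
force: [-0.5, -1.1, 6.8]
gripper_width: 0.0546
grasp_force: 63.8
```

```bash
python3 -c "
from h import *;tell()"
```

```text
3.98 pos [606.   35.6 102.7] z [-0.474  0.129 -0.871] y [0.261 0.965 0.   ] j [-0.24  0.79  0.33  1.19 -0.34  1.7   1.41] F [-0.5 -1.1  6.8] w 54.6 g 63.8
```

Gripped at 63 N. I lift, then back off while tilting.

Emit:
{"method": "jog_arm", "body": {
  "twist": [
    [0,0,0],
    [0,0,0],
    [0,0,0],
    [-2.5,-9.2,0],
    [-2.5,-9.2,0]
  ],
  "slide": [
    [0,0,25],
    [0,0,40],
    [0,0,40],
    [-24,-1,0],
    [-24,-1,0]
  ],
  "grip": [0.6,0.6,0.6,0.6,0.6]
}}

```text
time: 4.6
tool_pos: [0.5583, 0.0335, 0.2066]
orientation: [-0.087, 0.131, 0.987, 0.011]
force: [0.5, 0.3, -0.1]
gripper_width: 0.0546
grasp_force: 63.6
```

Emit:
{"method": "jog_arm", "body": {
  "twist": [
    [-2.5,-9.2,0],
    [-2.5,-9.2,0],
    [-2.5,-9.2,0],
    [-2.5,-9.2,0],
    [0,0,7]
  ],
  "slide": [
    [-24,-1,0],
    [-24,-1,0],
    [-24,-1,0],
    [-24,-1,0],
    [0,0,0]
  ],
  "grip": [0.6,0.6,0.6,0.6,0.6]
}}

```text
time: 5.22
tool_pos: [0.4575, 0.0308, 0.2043]
orientation: [0.239, 0.069, 0.968, -0.017]
force: [1.7, -0.6, -0.3]
gripper_width: 0.0546
grasp_force: 63.6
```

```bash
python3 -c "
from h import *;tell()"
```

```text
5.22 pos [457.5  30.8 204.3] z [ 0.461 -0.066 -0.885] y [ 0.141  0.99  -0.   ] j [-0.6  -0.4   0.22  2.3   0.43  0.85  0.82] F [ 1.7 -0.6 -0.3] w 54.6 g 63.6
```

Emit:
{"method": "jog_arm", "body": {
  "twist": [
    [0,0,7],
    [0,0,0],
    [0,0,0],
    [0,0,0]
  ],
  "slide": [
    [2,0,-30],
    [2,0,-40],
    [2,0,-40],
    [2,0,-30]
  ],
  "grip": [0.6,0.6,0.6,0.6]
}}

```text
time: 5.72
tool_pos: [0.4691, 0.0292, 0.0909]
orientation: [0.241, 0.008, 0.97, -0.007]
force: [-0.3, -0.2, 0.4]
gripper_width: 0.0546
grasp_force: 63.6
```

```bash
python3 -c "
from h import *;tell()
s=r.snapshot('scene'); P=cloud(s); cv2.imwrite('pics/s3.png',cv2.resize(s['img'][170:390,180:440],None,fx=2.7,fy=2.7)[:,:,::-1])
m=r.masks_of('cover_center','scene')[0]; q=P[m['mask']&(s['depth']>0)]; print(m['score'],np.percentile(q,[2,50,98],axis=0).round(3).tolist()); print(q[q[:,2].argsort()[:5]])"
```

```text
5.72 pos [469.1  29.2  90.9] z [ 0.468 -0.018 -0.884] y [ 0.019  1.    -0.01 ] j [-0.24 -0.17 -0.02  2.41  0.32  0.45  1.04] F [-0.3 -0.2  0.4] w 54.6 g 63.6
0.93 [[0.442, -0.036, 0.009], [0.515, 0.025, 0.078], [0.582, 0.061, 0.188]]
[[ 0.58630616  0.08815583 -0.00068332]
 [ 0.57501858  0.09168112  0.0025318 ]
 [ 0.54814548  0.03499499  0.00287272]
 [ 0.57582006  0.08971187  0.00347541]
 [ 0.58379227  0.05405342  0.00783134]]
```

View pics/s3.png

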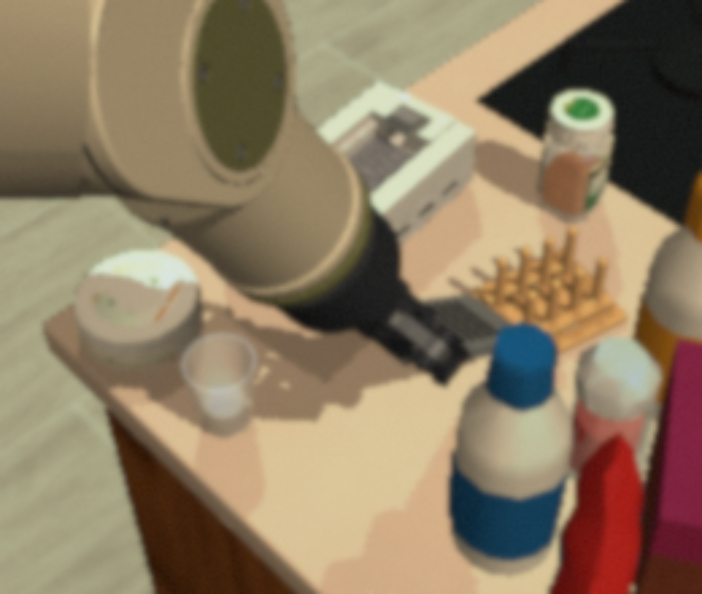

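The cover is held with its slats up near (470,320). Joint 4 is at its limit, so I yaw the cover sideways for room to lower it.

Emit:
{"method": "jog_arm", "body": {
  "twist": [
    [0,0,-10],
    [0,0,-10],
    [0,0,-10],
    [0,0,-10],
    [0,0,-10]
  ],
  "slide": [
    [-1,10,2],
    [-1,10,2],
    [-2,9,2],
    [-2,9,0],
    [-2,5,0]
  ],
  "grip": [0.6,0.6,0.6,0.6,0.6]
}}

```text
time: 6.45
tool_pos: [0.462, 0.0675, 0.098]
orientation: [0.218, 0.378, 0.894, -0.097]
force: [0.5, -0.3, -1.2]
gripper_width: 0.0548
grasp_force: 63.7
```

```bash
python3 -c "
from h import *;tell()"
```

```text
6.45 pos [462.   67.5  98. ] z [ 0.317 -0.34  -0.886] y [ 0.719  0.695 -0.009] j [-0.24  0.05 -0.36  2.2   0.63  0.93 -0.22] F [ 0.5 -0.3 -1.2] w 54.8 g 63.7
```

Emit:
{"method": "jog_arm", "body": {
  "twist": [
    [0,0,-10],
    [-6.5,-4.6,0],
    [-6.5,-4.6,0],
    [0,0,0]
  ],
  "slide": [
    [0,2,0],
    [0,2,0],
    [0,0,0],
    [0,0,-30]
  ],
  "grip": [0.6,0.6,0.6,0.6]
}}

```text
time: 6.95
tool_pos: [0.4626, 0.0735, 0.0678]
orientation: [0.329, 0.433, 0.821, -0.174]
force: [0.6, -0.2, -2.0]
gripper_width: 0.0552
grasp_force: 63.8
```

```bash
python3 -c "
from h import *;tell()"
```

```text
6.95 pos [462.6  73.5  67.8] z [ 0.39  -0.57  -0.723] y [ 0.825  0.565 -0.001] j [-0.42  0.28 -0.4   2.18  0.96  1.15 -0.83] F [ 0.6 -0.2 -2. ] w 55.2 g 63.8
```

Emit:
{"method": "jog_arm", "body": {
  "twist": [
    [5.8,4,0],
    [0,0,0],
    [0,0,0]
  ],
  "slide": [
    [4,-4,-12],
    [0,0,-12],
    [0,0,-5]
  ],
  "grip": [0.6,0.6,0.6]
}}

```text
time: 7.32
tool_pos: [0.4655, 0.0669, 0.0374]
orientation: [0.276, 0.443, 0.84, -0.149]
force: [0.1, -0.1, -1.2]
gripper_width: 0.0548
grasp_force: 63.7
```

```bash
python3 -c "
from h import *;tell()"
```

```text
7.33 pos [465.5  66.9  37.4] z [ 0.331 -0.495 -0.804] y [ 0.827  0.562 -0.006] j [-0.34  0.28 -0.38  2.19  0.9   1.02 -0.74] F [ 0.1 -0.1 -1.2] w 54.8 g 63.7
```

Emit:
{"method": "jog_arm", "body": {
  "twist": [
    [0,0,0],
    [0,0,0]
  ],
  "slide": [
    [0,0,-2],
    [0,0,0]
  ],
  "grip": [0.6,0.6]
}}

```text
time: 7.58
tool_pos: [0.4652, 0.0672, 0.0353]
orientation: [0.275, 0.443, 0.84, -0.149]
force: [-0.8, 0.8, 0.6]
gripper_width: 0.0549
grasp_force: 64.0
```

Emit:
{"method": "jog_arm", "body": {
  "twist": [
    [0,0,0],
    [0,0,0]
  ],
  "slide": [
    [0,0,-2],
    [0,0,0]
  ],
  "grip": [0.6,0.6]
}}

```text
time: 7.82
tool_pos: [0.4657, 0.0671, 0.0336]
orientation: [0.275, 0.443, 0.84, -0.149]
force: [-1.8, 2.0, 5.1]
gripper_width: 0.0549
grasp_force: 64.6
```

Tongue end touches the worktop (5 N). I release and let it settle.

Emit:
{"method": "jog_arm", "body": {
  "twist": [
    [0,0,0],
    [0,0,0],
    [0,0,0],
    [0,0,0],
    [0,0,0]
  ],
  "slide": [
    [0,0,0],
    [0,0,0],
    [0,0,0],
    [0,0,0],
    [0,0,0]
  ],
  "grip": [0.25,0,0,0,0]
}}

```text
time: 8.45
tool_pos: [0.4652, 0.0666, 0.033]
orientation: [0.274, 0.444, 0.84, -0.149]
force: [0.4, 0.7, 0.4]
gripper_width: 0.0852
grasp_force: 0.0
```

Emit:
{"method": "jog_arm", "body": {
  "twist": [
    [0,0,0],
    [0,0,0],
    [0,0,0],
    [0,0,0]
  ],
  "slide": [
    [-10,15,24],
    [-18,27,44],
    [-18,27,44],
    [-18,27,44]
  ],
  "grip": [0,0,0,0]
}}

```text
time: 8.95
tool_pos: [0.4003, 0.1634, 0.1906]
orientation: [0.274, 0.443, 0.84, -0.149]
force: [0.5, 1.1, 0.0]
gripper_width: 0.0856
grasp_force: 0.0
```

Run:
```python
from fit import *
tell()
for c in("scene","top"):
    s=r.snapshot(c); P=cloud(s)
    for m in r.masks_of('cover_center',c)[:2]:
        q=P[m['mask']&(s['depth']>0)]; print(c,m['score'],m["position"],len(q),rect(q),np.percentile(q,[2,50,98],axis=0).round(3).tolist())
cv2.imwrite("pics/t4.png",cv2.resize(s["img"][130:350,230:450],None,fx=2.7,fy=2.7,interpolation=cv2.INTER_CUBIC)[:,:,::-1])
```

```text
8.95 pos [400.3 163.4 190.6] z [ 0.329 -0.493 -0.805] y [ 0.827  0.562 -0.007] j [-0.44  0.05 -0.53  2.04  0.62  1.38 -0.59] F [0.5 1.1 0. ] w 85.6 g 0.0
scene 0.69 [322.9, 315.8] 1519 (array([448.4,  35.6]), array([131.2, 118.5]), 35.8) [[0.43, 0.005, 0.003], [0.471, 0.053, 0.011], [0.518, 0.103, 0.014]]
top 0.61 [363.4, 280.2] 1770 (array([479.3,  48.6]), array([130.6,  57.1]), -56.6) [[0.435, -0.007, 0.002], [0.479, 0.049, 0.01], [0.524, 0.104, 0.014]]
```

View pics/t4.png

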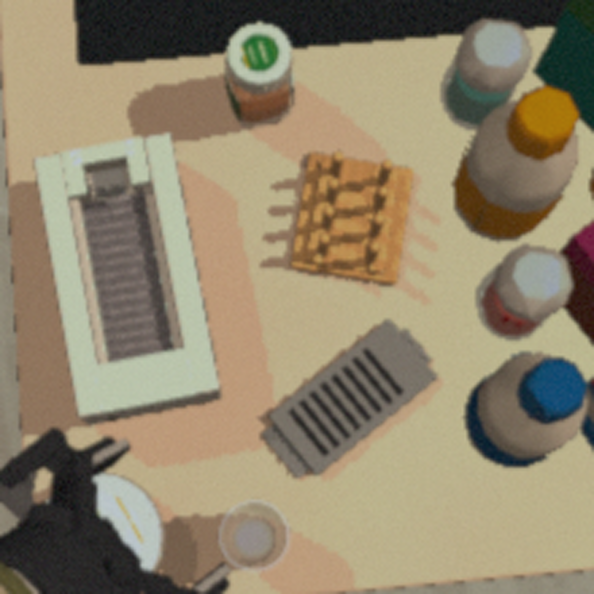

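The cover lies flat with its slats up, centre about (0.481, 0.046), yaw -56.6°, lip at lower left (285,450). I go above it at 25 mm towards the tongue, tool vertical.

Emit:
{"method": "jog_arm", "body": {
  "twist": [
    [7.5,5.1,0],
    [7.5,5.1,0],
    [7.5,5.1,0],
    [7.5,5.1,0],
    [0,0,-0.8]
  ],
  "slide": [
    [24,-35,-5],
    [24,-35,-5],
    [24,-35,-10],
    [22,-34,-20],
    [0,0,-40]
  ],
  "grip": [0,0,0,0.24,0.24]
}}

```text
time: 9.78
tool_pos: [0.4973, 0.0161, 0.1077]
orientation: [-0.001, 0.477, 0.879, -0.003]
force: [-0.0, 1.0, -0.8]
gripper_width: 0.0651
grasp_force: 0.0
```

```bash
python3 -c "
from h import *;tell()"
```

```text
9.78 pos [497.3  16.1 107.7] z [-0.004 -0.004 -1.   ] y [ 0.839  0.544 -0.005] j [-0.02  0.17 -0.11  1.93  0.03  1.04  0.43] F [-0.   1.  -0.8] w 65.1 g 0.0
```

Emit:
{"method": "jog_arm", "body": {
  "twist": [
    [0,0,0],
    [0,0,0],
    [0,0,0],
    [0,0,0]
  ],
  "slide": [
    [-2,9,-30],
    [0,0,-30],
    [0,0,-20],
    [0,0,-10]
  ],
  "grip": [0.24,0.24,0.24,0.24]
}}

```text
time: 10.28
tool_pos: [0.4914, 0.0313, 0.0166]
orientation: [-0.002, 0.473, 0.881, -0.004]
force: [-0.2, -0.8, -0.0]
gripper_width: 0.0646
grasp_force: 0.0
```

```bash
python3 -c "
from h import *;tell()"
```

```text
10.28 pos [491.4  31.3  16.6] z [-0.008 -0.005 -1.   ] y [ 0.833  0.553 -0.01 ] j [-0.05  0.3  -0.12  2.01  0.05  0.85  0.38] F [-0.2 -0.8 -0. ] w 64.6 g 0.0
```

Emit:
{"method": "jog_arm", "body": {
  "twist": [
    [0,0,0],
    [0,0,0],
    [0,0,0],
    [0,0,0]
  ],
  "slide": [
    [4,-6,-6],
    [0,0,-8],
    [0,0,-3],
    [0,0,0]
  ],
  "grip": [0.24,0.24,0.24,0.24]
}}

```text
time: 10.78
tool_pos: [0.4972, 0.0268, 0.0021]
orientation: [-0.001, 0.472, 0.882, -0.003]
force: [0.1, 0.7, -0.7]
gripper_width: 0.0649
grasp_force: 0.0
```

Emit:
{"method": "jog_arm", "body": {
  "twist": [
    [0,0,0],
    [0,0,0]
  ],
  "slide": [
    [0,0,-2],
    [0,0,0]
  ],
  "grip": [0.24,0.24]
}}

```text
time: 11.02
tool_pos: [0.4972, 0.0268, 0.0001]
orientation: [-0.001, 0.472, 0.882, -0.003]
force: [1.3, 0.4, 0.7]
gripper_width: 0.065
grasp_force: 0.0
```

Emit:
{"method": "jog_arm", "body": {
  "twist": [
    [0,0,0],
    [0,0,0]
  ],
  "slide": [
    [0,0,-2],
    [0,0,0]
  ],
  "grip": [0.24,0.24]
}}

```text
time: 11.28
tool_pos: [0.4971, 0.0267, -0.0021]
orientation: [-0.001, 0.472, 0.882, -0.003]
force: [0.2, -0.1, -0.0]
gripper_width: 0.0651
grasp_force: 0.0
```

Emit:
{"method": "jog_arm", "body": {
  "twist": [
    [0,0,0],
    [0,0,0]
  ],
  "slide": [
    [-2,-1.5,-2],
    [0,0,0]
  ],
  "grip": [0.24,0.24]
}}

```text
time: 11.52
tool_pos: [0.4948, 0.025, -0.0042]
orientation: [-0.001, 0.472, 0.881, -0.003]
force: [-0.6, -0.4, 0.6]
gripper_width: 0.0651
grasp_force: 0.0
```

Emit:
{"method": "jog_arm", "body": {
  "twist": [
    [0,0,0],
    [0,0,0]
  ],
  "slide": [
    [0,0,-2],
    [0,0,0]
  ],
  "grip": [0.24,0.24]
}}

```text
time: 11.78
tool_pos: [0.4953, 0.0252, -0.0059]
orientation: [-0.001, 0.472, 0.882, -0.003]
force: [0.2, -0.2, 0.2]
gripper_width: 0.0648
grasp_force: 0.2
```

Emit:
{"method": "jog_arm", "body": {
  "twist": [
    [0,0,0],
    [0,0,0],
    [0,0,0],
    [0,0,0],
    [0,0,0]
  ],
  "slide": [
    [0,0,1],
    [0,0,0],
    [0,0,0],
    [0,0,0],
    [0,0,0]
  ],
  "grip": [0.3,0.4,0.6,0.6,0.6]
}}

```text
time: 12.4
tool_pos: [0.4965, 0.0257, -0.0036]
orientation: [0.0, 0.472, 0.882, -0.002]
force: [-2.4, 1.8, 14.0]
gripper_width: 0.0543
grasp_force: 69.4
```

Emit:
{"method": "jog_arm", "body": {
  "twist": [
    [0,0,0],
    [0,0,0],
    [0,0,0],
    [0,0,0]
  ],
  "slide": [
    [0,0,5],
    [0,4,30],
    [0,10,40],
    [0,10,40]
  ],
  "grip": [0.6,0.6,0.6,0.6]
}}

```text
time: 12.9
tool_pos: [0.4944, 0.0492, 0.1108]
orientation: [-0.001, 0.472, 0.881, -0.003]
force: [1.0, -1.3, -1.2]
gripper_width: 0.0541
grasp_force: 63.5
```

Held, with the fingertips about flush with the plain face. I carry it above the bay with yaw +63° and then tilt it.

Emit:
{"method": "jog_arm", "body": {
  "twist": [
    [0,0,9],
    [0,0,9],
    [0,0,9],
    [0,0,9],
    [0,0,9]
  ],
  "slide": [
    [17,20,20],
    [18,22,10],
    [18,23,5],
    [18,23,5],
    [18,23,0]
  ],
  "grip": [0.6,0.6,0.6,0.6,0.6]
}}

```text
time: 13.52
tool_pos: [0.5844, 0.1606, 0.1499]
orientation: [0.0, 0.096, 0.995, -0.003]
force: [0.3, 0.0, -0.5]
gripper_width: 0.0543
grasp_force: 63.5
```

Emit:
{"method": "jog_arm", "body": {
  "twist": [
    [0,0,9],
    [0,0,9],
    [0.7,-7,0],
    [0.7,-7,0],
    [0,0,0]
  ],
  "slide": [
    [17,23,0],
    [17,23,0],
    [0,0,0],
    [0,0,0],
    [0,0,0]
  ],
  "grip": [0.6,0.6,0.6,0.6,0.6]
}}

```text
time: 14.15
tool_pos: [0.6158, 0.2058, 0.149]
orientation: [0.122, -0.058, 0.991, 0.002]
force: [-0.3, -0.2, -0.5]
gripper_width: 0.0543
grasp_force: 63.5
```

```bash
cat > cov.py <<'E'
from fit import *
def go(save=None):
    tell()
    ex=np.array([np.cos(np.radians(6.2)),np.sin(np.radians(6.2))]);O=np.array([.577,.201])
    for c in("scene","top"):
        s=r.snapshot(c); P=cloud(s)
        if save: cv2.imwrite(f"pics/{save}_{c}.png",cv2.resize(s["img"][140:310,200:400],None,fx=3.5,fy=3.5,interpolation=cv2.INTER_CUBIC)[:,:,::-1])
        ms=r.masks_of('cover_center',c)
        if not ms: print(c,"none"); continue
        m=ms[0]; k=cv2.erode(m['mask'].astype(np.uint8),np.ones((3,3)))>0
        q=P[k&(s['depth']>0)]; d=q[:,:2]-O; b=np.c_[d@ex,d@np.array([-ex[1],ex[0]]),q[:,2]]*1000
        print(c,round(m["score"],2),len(q),"box pct",np.percentile(b,[1,5,50,95,99],axis=0).round(1).tolist())
        # outer face plane & side edges over the lip half (x bins)
        for x in range(-70,80,10):
            w=b[(b[:,0]>=x)&(b[:,0]<x+10)]
            if len(w)>15: print(x+5,"y",np.percentile(w[:,1],[3,97]).round(1),"z",np.median(w[:,2]).round(1),end=" | ")
        print()
E
python3 -c "from cov import *; go('c5')"
```

```text
14.15 pos [615.8 205.8 149. ] z [ 0.241  0.017 -0.97 ] y [-0.115  0.993 -0.011] j [-0.17  0.3  -0.32  1.71  0.23  0.93  1.1 ] F [-0.3 -0.2 -0.5] w 54.3 g 63.5
scene 0.74 1131 box pct [[-52.0, -30.1, 134.9], [-46.3, -28.1, 136.8], [-6.9, -2.8, 152.5], [40.3, 20.8, 164.5], [49.3, 23.5, 166.4]]
-55 y [-19.5  12.1] z 136.1 | -45 y [-27.6  18.8] z 138.6 | -35 y [-30.1  20.8] z 145.7 | -25 y [-30.3  20.7] z 147.9 | -15 y [-29.6  18.6] z 150.3 | -5 y [-28.6  21.4] z 153.1 | 5 y [-28.5  22.8] z 155.5 | 15 y [-28.4  22.9] z 158.2 | 25 y [-27.3  22.5] z 160.5 | 35 y [-15.9  22.5] z 163.1 | 45 y [-5.4 22.2] z 165.3 | 
top none
```

View pics/c5_top.png

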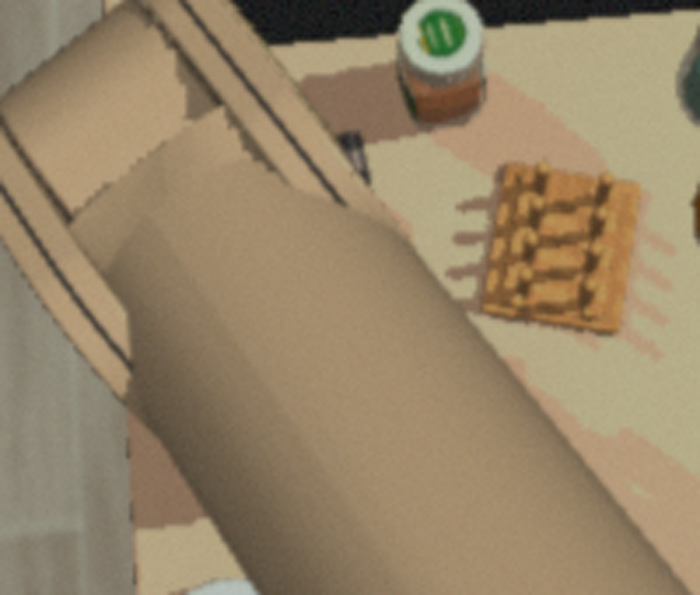

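View pics/c5_scene.png

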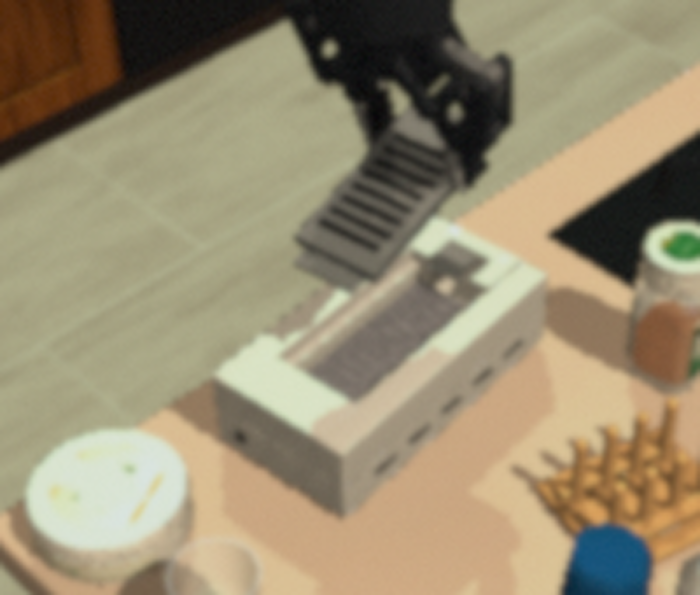

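The scene crop shows the cover held straight above the bay, its lip corner edge running from (300,238) to (378,275) and the bay open below. Now I compare the far long edges of cover and box along pixel rays.

```bash
cat > edge.py <<'E'
from fit import *
E6=np.radians(6.2); EX=np.array([np.cos(E6),np.sin(E6),0]);EY=np.array([-EX[1],EX[0],0]);O=np.array([.577,.201,0])
def proj(s,uv,n,p0):
    K=np.array(s["mtx"]);R=np.array(s["rotation"])
    R=R if R.shape==(3,3) else Q.from_quat(np.roll(R,-1)).as_matrix()
    d=np.c_[(uv[:,0]-K[0,2])/K[0,0],(uv[:,1]-K[1,2])/K[1,1],np.ones(len(uv))]@R.T
    C=np.array(s["position"]); X=C+d*(((p0-C)@n)/(d@n))[:,None]
    X=X-O; return np.c_[X@EX,X@EY,X[:,2]]*1000
def edge(s,mask,n,p0,xs,side=1,q=None):
    v,u=np.nonzero(mask); b=proj(s,np.c_[u,v].astype(float),n,p0); out=[]
    for x in xs:
        w=b[abs(b[:,0]-x)<2.5]
        if len(w): out.append((x,(side*w[:,1]).max()*side))
    out=np.array(out); a=np.polyfit(out[:,0],out[:,1],1); return a,out
E
python3 - <<'E'
from edge import *
s=r.snapshot("scene");P=cloud(s)
m=r.masks_of("cover_center","scene")[0]["mask"]; b=r.masks_of("air_cleaner","scene")[0]["mask"]
# face plane by robust fit
q=P[(cv2.erode(m.astype(np.uint8),np.ones((5,5)))>0)&(s["depth"]>0)]
X=q-O; c=np.c_[X@EX,X@EY,X[:,2]]*1000; c=c[(c[:,0]>-35)&(c[:,0]<25)&(c[:,1]>-22)]
A=np.c_[c[:,:2],np.ones(len(c))]; w=np.ones(len(c),bool)
for _ in range(5):
    k=np.linalg.lstsq(A[w],c[w,2],rcond=None)[0]; e=c[:,2]-A@k; w=abs(e)<2
print("plane z=",k.round(4),w.sum())
n=np.array(-k[0]*EX-k[1]*EY+np.array([0,0,1])); p0=O+np.array([0,0,k[2]/1000])
a,o=edge(s,m,n,p0,range(-30,20,5)); print("cover far edge slope,y0",a.round(3),o[:,1].round(1))
v,u=np.nonzero(m); pb=proj(s,np.c_[u,v].astype(float),n,p0)
for y in range(-20,24,4):
    t=pb[abs(pb[:,1]-y)<2]; print(y,t[:,0].min().round(1),end="; ")
z=np.array([0,0,1.]);pt=O+np.array([0,0,.06])
a,o=edge(s,b,z,pt,range(-80,-45,5)); print("\nbox far edge",a.round(3),o[:,1].round(1))
a,o=edge(s,b,z,pt,range(55,90,5)); print("box far edge",o[:,1].round(1))
v,u=np.nonzero(b); pb=proj(s,np.c_[u,v].astype(float),z,pt)
for y in range(-40,44,10):
    t=pb[abs(pb[:,1]-y)<2]; print(y,t[:,0].max().round(1),end="; ")
cv2.imwrite("pics/x.png",s["img"])
# bay far/near rims in image: brightness profile along y at several x on top plane
g=cv2.cvtColor(s["img"],cv2.COLOR_RGB2GRAY).astype(np.float32)
E
```

```text
plane z= [ 2.528000e-01 -4.600000e-03  1.550239e+02] 469
cover far edge slope,y0 [ 0.042 25.563] [24.5 24.3 24.1 25.7 25.5 25.3 25.2 25.  26.5 26.4]
-20 -58.3; -16 -57.5; -12 -58.5; -8 -56.9; -4 -57.9; 0 -58.0; 4 -58.2; 8 -58.4; 12 -56.6; 16 -51.3; 20 -47.7; 
box far edge [-0.076 46.871] [50.6 53.  53.5 53.9 51.7 50.5 49.4]
box far edge [33.1 33.6 34.  34.4 35.3 37.4 37.9]
-40 95.2; -30 95.1; -20 95.0; -10 92.3; 0 93.5; 10 96.1; 20 97.3; 30 95.9; 40 87.7;
```

Cover centre is about +10 mm in box x, roughly centred in y, centre height 152 mm, tilt 14°. I lower it into the bay.

Emit:
{"method": "jog_arm", "body": {
  "twist": [
    [0,0,-0.4],
    [0,0,0],
    [0,0,0],
    [0,0,0],
    [0,0,0]
  ],
  "slide": [
    [0,0,-30],
    [0,0,-30],
    [0,0,-15],
    [0,0,-2],
    [0,0,0]
  ],
  "grip": [0.6,0.6,0.6,0.6,0.6]
}}

```text
time: 15.12
tool_pos: [0.6188, 0.2065, 0.0741]
orientation: [0.124, -0.054, 0.991, 0.002]
force: [-0.6, 0.5, -1.3]
gripper_width: 0.0542
grasp_force: 63.5
```

```bash
python3 -c "from cov import *; go('c6')"
```

```text
15.12 pos [618.8 206.5  74.1] z [ 0.245  0.018 -0.969] y [-0.107  0.994 -0.009] j [-0.19  0.39 -0.3   1.77  0.29  0.78  1.04] F [-0.6  0.5 -1.3] w 54.2 g 63.5
scene 0.73 988 box pct [[-48.2, -28.9, 59.4], [-43.6, -26.6, 61.8], [-5.5, -2.2, 77.4], [39.8, 20.4, 89.2], [47.9, 23.1, 91.8]]
-45 y [-23.1  16.3] z 62.1 | -35 y [-28.1  21. ] z 69.5 | -25 y [-28.5  20.7] z 72.5 | -15 y [-28.6  20.7] z 74.7 | -5 y [-28.   20.7] z 77.6 | 5 y [-27.9  21.6] z 79.9 | 15 y [-27.9  21.9] z 82.6 | 25 y [-26.6  22.5] z 84.8 | 35 y [-16.1  23.1] z 87.6 | 45 y [-6.7 22.4] z 89.9 | 
top none
```

View pics/c6_scene.png

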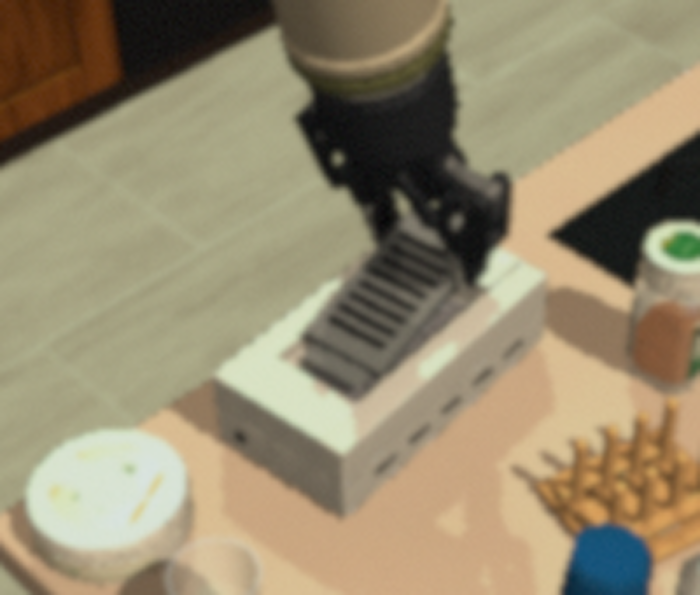

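The lip is over the bay's slot end at (340,380) and the cover sits between the bay's sides. I lower it and then slide the lip in.

Emit:
{"method": "jog_arm", "body": {
  "twist": [
    [0,0,0],
    [0,0,0],
    [0,0,0]
  ],
  "slide": [
    [0,0,-4],
    [0,0,-2.5],
    [0,0,0]
  ],
  "grip": [0.6,0.6,0.6]
}}

```text
time: 15.7
tool_pos: [0.6182, 0.2062, 0.0664]
orientation: [0.123, -0.054, 0.991, 0.002]
force: [0.3, -0.5, -0.1]
gripper_width: 0.0541
grasp_force: 63.7
```

Emit:
{"method": "jog_arm", "body": {
  "twist": [
    [0,0,0],
    [0,0,0],
    [0,0,0]
  ],
  "slide": [
    [-4,-0.4,0],
    [-4,-0.5,0],
    [0,0,0]
  ],
  "grip": [0.6,0.6,0.6]
}}

```text
time: 16.08
tool_pos: [0.6097, 0.2053, 0.0665]
orientation: [0.123, -0.054, 0.991, 0.002]
force: [0.0, -0.2, -0.4]
gripper_width: 0.0541
grasp_force: 63.7
```

Emit:
{"method": "jog_arm", "body": {
  "twist": [
    [0,0,0],
    [0,0,0],
    [0,0,0]
  ],
  "slide": [
    [-3,-0.3,0],
    [-2,-0.2,0],
    [0,0,0]
  ],
  "grip": [0.6,0.6,0.6]
}}

```text
time: 16.45
tool_pos: [0.605, 0.2048, 0.0665]
orientation: [0.123, -0.054, 0.991, 0.002]
force: [-0.4, -0.1, 0.5]
gripper_width: 0.0543
grasp_force: 63.7
```

Emit:
{"method": "jog_arm", "body": {
  "twist": [
    [0,0,0],
    [0,0,0],
    [0,0,0]
  ],
  "slide": [
    [-2,-0.2,0],
    [-1,-0.1,0],
    [0,0,0]
  ],
  "grip": [0.6,0.6,0.6]
}}

```text
time: 16.82
tool_pos: [0.6021, 0.2045, 0.0665]
orientation: [0.123, -0.054, 0.991, 0.002]
force: [0.2, -0.1, -0.3]
gripper_width: 0.0542
grasp_force: 63.7
```

```bash
python3 -c "from cov import *; go('c7')"
```

```text
16.82 pos [602.1 204.5  66.5] z [ 0.244  0.017 -0.97 ] y [-0.107  0.994 -0.009] j [-0.19  0.36 -0.3   1.82  0.29  0.76  1.03] F [ 0.2 -0.1 -0.3] w 54.2 g 63.7
scene 0.79 906 box pct [[-57.7, -29.0, 60.3], [-54.7, -27.2, 61.8], [-17.1, -1.7, 71.1], [23.7, 21.3, 81.3], [30.2, 23.3, 83.3]]
-55 y [-26.4  20.3] z 62.1 | -45 y [-28.2  22.9] z 64.7 | -35 y [-29.   21.4] z 66.9 | -25 y [-28.4  21.4] z 69.4 | -15 y [-28.3  21.2] z 71.8 | -5 y [-28.   21.2] z 74.2 | 5 y [-28.   21.5] z 76.7 | 15 y [-22.7  22. ] z 79.2 | 25 y [-7.3 23.8] z 81.1 | 
top none
```

View pics/c7_scene.png

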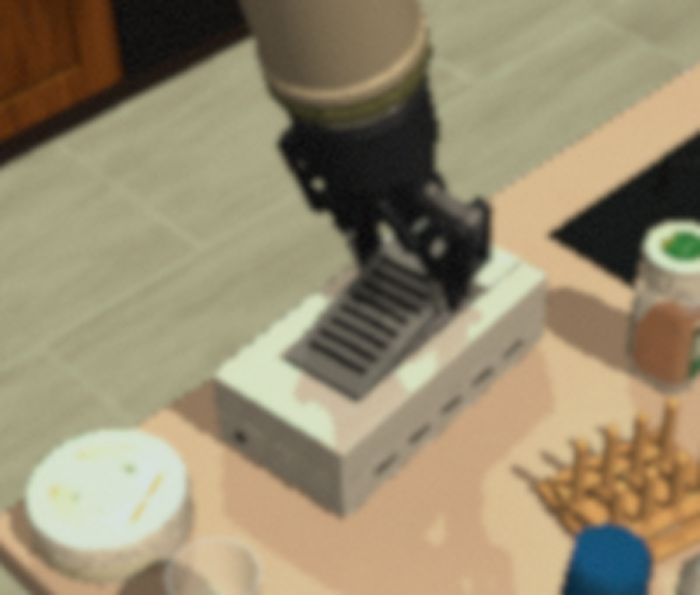

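The lip end is under the lintel, with the plate's front edge running from (285,355) to (355,398). I pivot it down partway.

Emit:
{"method": "jog_arm", "body": {
  "twist": [
    [-0.3,2.5,0],
    [-0.3,2.5,0],
    [0,0,0]
  ],
  "slide": [
    [0,0,-3],
    [0,0,-3],
    [0,0,0]
  ],
  "grip": [0.6,0.6,0.6]
}}

```text
time: 17.4
tool_pos: [0.6025, 0.2043, 0.0601]
orientation: [0.079, -0.054, 0.995, -0.001]
force: [-0.3, -0.8, -1.2]
gripper_width: 0.0544
grasp_force: 63.5
```

```bash
python3 -c "from cov import *; go()"
```

```text
17.4 pos [602.5 204.3  60.1] z [ 0.158  0.007 -0.987] y [-0.107  0.994 -0.01 ] j [-0.18  0.42 -0.31  1.74  0.25  0.86  1.08] F [-0.3 -0.8 -1.2] w 54.4 g 63.5
scene 0.87 899 box pct [[-57.5, -29.0, 59.6], [-55.4, -27.0, 61.7], [-15.3, -1.8, 68.7], [29.1, 21.1, 75.9], [37.1, 23.8, 77.7]]
-55 y [-27.2  20.1] z 62.3 | -45 y [-27.7  19. ] z 64.2 | -35 y [-28.7  20. ] z 65.5 | -25 y [-28.3  20.1] z 67.0 | -15 y [-28.   22.7] z 68.7 | -5 y [-28.2  23.7] z 70.5 | 5 y [-28.3  22. ] z 72.0 | 15 y [-23.7  23.5] z 73.4 | 25 y [-13.9  22.5] z 75.0 | 35 y [-2.6 22.8] z 76.1 | 
top none
```

Tilt is 9° and the lip is hooked. I release, lift, and close the fingers for pressing.

Emit:
{"method": "jog_arm", "body": {
  "twist": [
    [0,0,0],
    [0,0,0],
    [0,0,0],
    [0,0,0],
    [0,0,0]
  ],
  "slide": [
    [0,0,0],
    [0,0,0],
    [0,0,0],
    [-5,0,25],
    [-5,0,35]
  ],
  "grip": [0.3,0,0,0,0]
}}

```text
time: 18.23
tool_pos: [0.5914, 0.2042, 0.1203]
orientation: [0.079, -0.054, 0.995, -0.001]
force: [-0.6, 0.5, 1.1]
gripper_width: 0.0854
grasp_force: 0.0
```

Emit:
{"method": "jog_arm", "body": {
  "twist": [
    [-1,9.1,0],
    [0,0,0],
    [0,0,0],
    [0,0,0],
    [0,0,0]
  ],
  "slide": [
    [0,0,0],
    [0,0,0],
    [0,0,0],
    [0,0,0],
    [0,0,0]
  ],
  "grip": [0.5,1,1,1,1]
}}

```text
time: 18.85
tool_pos: [0.5918, 0.2046, 0.1206]
orientation: [0.0, -0.055, 0.998, -0.005]
force: [0.7, 0.2, -0.6]
gripper_width: 0.0001
grasp_force: 0.0
```

```bash
python3 -c "from cov import *; go()"
```

```text
18.85 pos [591.8 204.6 120.6] z [ 0.001 -0.011 -1.   ] y [-0.11   0.994 -0.011] j [-0.16  0.44 -0.33  1.57  0.16  1.16  1.16] F [ 0.7  0.2 -0.6] w 0.1 g 0.0
scene 0.93 1038 box pct [[-57.2, -28.9, 60.4], [-52.9, -26.9, 62.0], [-4.6, -4.0, 68.6], [44.9, 19.6, 75.5], [49.8, 23.3, 77.0]]
-55 y [-25.4  18.6] z 62.0 | -45 y [-26.8  19.3] z 63.2 | -35 y [-27.5  18.7] z 64.8 | -25 y [-28.7  19.4] z 66.1 | -15 y [-28.9  19.4] z 67.4 | -5 y [-28.6  22.2] z 68.3 | 5 y [-28.   20.7] z 69.8 | 15 y [-27.  23.] z 71.1 | 25 y [-27.7  21.2] z 72.6 | 35 y [-27.   22.9] z 73.7 | 45 y [-26.9  23. ] z 75.1 | 
top none
```

The tongue rests on the catch's top at 7.4° tilt. The cover needs to move about 4 mm deeper into the slot, so I nudge it by its end face.

Emit:
{"method": "jog_arm", "body": {
  "twist": [
    [0,0,0],
    [0,0,0],
    [0,0,0],
    [0,0,0]
  ],
  "slide": [
    [30,2,0],
    [31,2,0],
    [0,0,-40],
    [0,0,0]
  ],
  "grip": [1,1,1,1]
}}

```text
time: 19.55
tool_pos: [0.6511, 0.2077, 0.0772]
orientation: [-0.003, -0.055, 0.998, -0.006]
force: [-0.0, -0.1, 0.8]
gripper_width: 0.0002
grasp_force: 0.0
```

Emit:
{"method": "jog_arm", "body": {
  "twist": [
    [0,0,0],
    [0,0,0]
  ],
  "slide": [
    [0,0,-6],
    [0,0,0]
  ],
  "grip": [1,1]
}}

```text
time: 19.8
tool_pos: [0.6534, 0.2087, 0.0756]
orientation: [0.0, -0.055, 0.998, -0.005]
force: [-0.4, 0.4, -0.4]
gripper_width: -0.0004
grasp_force: 0.0
```

Emit:
{"method": "jog_arm", "body": {
  "twist": [
    [0,0,0],
    [0,0,0],
    [0,0,0]
  ],
  "slide": [
    [0,0,-2],
    [-4,-0.4,0],
    [-3,-0.3,0]
  ],
  "grip": [1,1,1]
}}

```text
time: 20.18
tool_pos: [0.6459, 0.2078, 0.0728]
orientation: [-0.0, -0.055, 0.998, -0.005]
force: [0.0, -0.1, 0.3]
gripper_width: -0.0001
grasp_force: 0.0
```

Emit:
{"method": "jog_arm", "body": {
  "twist": [
    [0,0,0],
    [0,0,0]
  ],
  "slide": [
    [-3,-0.3,0],
    [0,0,0]
  ],
  "grip": [1,1]
}}

```text
time: 20.42
tool_pos: [0.643, 0.2075, 0.0727]
orientation: [-0.0, -0.055, 0.998, -0.005]
force: [-0.2, -0.1, 1.2]
gripper_width: -0.0
grasp_force: 0.0
```

Emit:
{"method": "jog_arm", "body": {
  "twist": [
    [0,0,0],
    [0,0,0]
  ],
  "slide": [
    [-2,-0.2,0],
    [0,0,0]
  ],
  "grip": [1,1]
}}

```text
time: 20.68
tool_pos: [0.6411, 0.2073, 0.0725]
orientation: [-0.0, -0.055, 0.998, -0.005]
force: [0.3, 0.4, -0.1]
gripper_width: 0.0003
grasp_force: 0.0
```

```bash
python3 -c "from cov import *; go()"
```

```text
20.68 pos [641.1 207.3  72.5] z [ 0.    -0.011 -1.   ] y [-0.11   0.994 -0.011] j [-0.17  0.58 -0.3   1.47  0.19  1.12  1.17] F [ 0.3  0.4 -0.1] w 0.3 g 0.0
scene 0.62 1015 box pct [[-57.4, -28.5, 60.5], [-53.5, -26.3, 61.7], [-6.8, -4.4, 68.6], [46.0, 19.0, 75.5], [50.9, 21.3, 77.1]]
-55 y [-25.7  19.6] z 61.9 | -45 y [-27.1  20.1] z 63.3 | -35 y [-28.5  18.8] z 64.7 | -25 y [-27.8  18.9] z 66.0 | -15 y [-28.3  19.7] z 67.3 | -5 y [-27.3  19. ] z 69.0 | 5 y [-26.   19.1] z 70.2 | 15 y [-25.2  20.7] z 71.5 | 25 y [-27.1  19.9] z 73.0 | 35 y [-25.9  20.9] z 73.7 | 45 y [-27.   21.3] z 75.1 | 55 y [-24.8   6.8] z 74.8 | 
top 0.96 395 box pct [[-57.4, -6.2, 54.9], [-56.6, -2.1, 58.4], [-35.5, 14.2, 63.5], [0.3, 23.9, 69.1], [10.5, 24.9, 71.2]]
-55 y [-6.8 23.3] z 60.4 | -45 y [-2.6 23.7] z 62.2 | -35 y [ 0.2 24.6] z 63.1 | -25 y [ 5.  24.2] z 64.8 | -15 y [ 8.8 24. ] z 66.5 | -5 y [13.  24.3] z 67.5 | 5 y [17.8 24.4] z 68.9 |
```

Emit:
{"method": "jog_arm", "body": {
  "twist": [
    [0,0,0],
    [0,0,0]
  ],
  "slide": [
    [-2,-0.2,0],
    [0,0,0]
  ],
  "grip": [1,1]
}}

```text
time: 21.12
tool_pos: [0.6391, 0.2071, 0.0726]
orientation: [-0.0, -0.055, 0.998, -0.005]
force: [0.3, -0.2, 0.3]
gripper_width: -0.0002
grasp_force: 0.1
```

Emit:
{"method": "jog_arm", "body": {
  "twist": [
    [0,0,0],
    [0,0,0]
  ],
  "slide": [
    [-2,-0.2,0],
    [0,0,0]
  ],
  "grip": [1,1]
}}

```text
time: 21.38
tool_pos: [0.637, 0.2069, 0.0725]
orientation: [-0.0, -0.055, 0.998, -0.005]
force: [-0.2, -0.1, -0.6]
gripper_width: -0.0002
grasp_force: 0.0
```

```bash
python3 -c "from cov import *; go()"
```

```text
21.38 pos [637.  206.9  72.5] z [ 0.    -0.011 -1.   ] y [-0.11   0.994 -0.011] j [-0.17  0.57 -0.3   1.48  0.19  1.12  1.17] F [-0.2 -0.1 -0.6] w -0.2 g 0.0
scene 0.74 1001 box pct [[-57.3, -29.1, 60.6], [-53.2, -26.7, 62.0], [-7.0, -3.7, 67.5], [41.2, 20.3, 73.1], [46.3, 22.9, 74.4]]
-55 y [-25.4  19.5] z 62.3 | -45 y [-27.7  20.5] z 63.4 | -35 y [-26.9  20.8] z 64.4 | -25 y [-27.6  21. ] z 65.8 | -15 y [-29.   21.9] z 66.7 | -5 y [-28.1  22.2] z 67.7 | 5 y [-28.  23.] z 69.0 | 15 y [-28.   22.8] z 70.0 | 25 y [-27.3  20.5] z 71.1 | 35 y [-26.6  20. ] z 72.1 | 45 y [-25.4  19.8] z 72.9 | 
top 0.72 375 box pct [[-59.8, -5.2, 57.5], [-58.0, -0.9, 59.2], [-37.4, 15.7, 63.4], [3.3, 24.8, 68.1], [13.1, 25.9, 70.5]]
-55 y [-6.  23.7] z 60.9 | -45 y [-0.5 25. ] z 62.1 | -35 y [ 3.4 24. ] z 63.8 | -25 y [ 7.9 24.7] z 64.4 | -15 y [11.5 24.7] z 65.2 | -5 y [15.6 25.6] z 66.1 | 5 y [19.3 25.9] z 67.6 |
```

The tongue has dropped onto the slope (6.1°). Now I press from above near the tongue end.

Emit:
{"method": "jog_arm", "body": {
  "twist": [
    [0,0,0],
    [0,0,0],
    [0,0,0],
    [0,0,0],
    [0,0,0]
  ],
  "slide": [
    [0,0,15],
    [-14,-1.5,0],
    [0,0,-8],
    [0,0,-4],
    [0,0,0]
  ],
  "grip": [1,1,1,1,1]
}}

```text
time: 22.2
tool_pos: [0.6232, 0.2052, 0.0748]
orientation: [-0.001, -0.055, 0.998, -0.005]
force: [0.6, -0.6, 0.5]
gripper_width: 0.0001
grasp_force: 0.0
```

Emit:
{"method": "jog_arm", "body": {
  "twist": [
    [0,0,0],
    [0,0,0]
  ],
  "slide": [
    [0,0,-4],
    [0,0,0]
  ],
  "grip": [1,1]
}}

```text
time: 22.45
tool_pos: [0.6232, 0.2054, 0.0712]
orientation: [-0.0, -0.055, 0.998, -0.005]
force: [-0.1, 0.0, -0.4]
gripper_width: 0.0002
grasp_force: 0.0
```

Emit:
{"method": "jog_arm", "body": {
  "twist": [
    [0,0,0],
    [0,0,0]
  ],
  "slide": [
    [0,0,-3],
    [0,0,0]
  ],
  "grip": [1,1]
}}

```text
time: 22.7
tool_pos: [0.6232, 0.2054, 0.0684]
orientation: [-0.0, -0.055, 0.998, -0.005]
force: [0.2, 0.0, 0.2]
gripper_width: -0.0003
grasp_force: 0.1
```

Emit:
{"method": "jog_arm", "body": {
  "twist": [
    [0,0,0],
    [0,0,0]
  ],
  "slide": [
    [0,0,-2],
    [0,0,0]
  ],
  "grip": [1,1]
}}

```text
time: 22.95
tool_pos: [0.6233, 0.2054, 0.0665]
orientation: [-0.0, -0.055, 0.998, -0.005]
force: [0.5, 0.5, -0.1]
gripper_width: 0.0002
grasp_force: 0.3
```

Emit:
{"method": "jog_arm", "body": {
  "twist": [
    [0,0,0],
    [0,0,0]
  ],
  "slide": [
    [0,0,-2],
    [0,0,0]
  ],
  "grip": [1,1]
}}

```text
time: 23.2
tool_pos: [0.6228, 0.2054, 0.0641]
orientation: [-0.001, -0.055, 0.998, -0.005]
force: [0.7, 0.8, 0.5]
gripper_width: 0.0001
grasp_force: 0.0
```

Emit:
{"method": "jog_arm", "body": {
  "twist": [
    [0,0,0],
    [0,0,0]
  ],
  "slide": [
    [0,0,-2],
    [0,0,0]
  ],
  "grip": [1,1]
}}

```text
time: 23.45
tool_pos: [0.623, 0.2054, 0.0622]
orientation: [-0.0, -0.055, 0.998, -0.005]
force: [-0.2, 0.5, -0.2]
gripper_width: -0.0002
grasp_force: 0.0
```

```bash
python3 -c "from cov import *; go()"
```

```text
23.45 pos [623.  205.4  62.2] z [-0.    -0.011 -1.   ] y [-0.11   0.994 -0.011] j [-0.17  0.56 -0.31  1.53  0.19  1.09  1.16] F [-0.2  0.5 -0.2] w -0.2 g 0.0
scene 0.7 819 box pct [[-57.8, -27.6, 58.7], [-53.9, -25.4, 59.7], [-11.3, -3.9, 61.7], [35.2, 19.4, 63.6], [42.1, 22.0, 64.3]]
-55 y [-25.8  18.6] z 61.6 | -45 y [-25.8  18.9] z 61.9 | -35 y [-26.4  21.5] z 61.7 | -25 y [-26.5  19.7] z 61.8 | -15 y [-26.5  19.5] z 61.7 | -5 y [-27.   20.8] z 61.7 | 5 y [-26.1  20.7] z 61.9 | 15 y [-24.8  21.5] z 61.6 | 25 y [-26.6  20.3] z 61.6 | 35 y [-25.1  21.7] z 61.8 | 45 y [-26.   19.7] z 61.9 | 
top 0.86 189 box pct [[-58.8, 2.8, 56.2], [-57.4, 5.9, 56.9], [-41.9, 17.4, 60.4], [-15.8, 23.9, 63.5], [-11.0, 25.0, 63.9]]
-55 y [ 2.5 23.4] z 60.3 | -45 y [ 6.6 23.6] z 60.2 | -35 y [11.1 24.1] z 60.8 | -25 y [14.6 25.1] z 60.4 |
```

The cover is now level and about flush. I press on until there is firm contact to confirm.

Emit:
{"method": "jog_arm", "body": {
  "twist": [
    [0,0,0],
    [0,0,0]
  ],
  "slide": [
    [0,0,-2],
    [0,0,0]
  ],
  "grip": [1,1]
}}

```text
time: 23.9
tool_pos: [0.623, 0.2055, 0.0605]
orientation: [-0.0, -0.055, 0.998, -0.005]
force: [-0.5, 0.4, 0.9]
gripper_width: -0.0003
grasp_force: 0.8
```

Emit:
{"method": "jog_arm", "body": {
  "twist": [
    [0,0,0],
    [0,0,0]
  ],
  "slide": [
    [0,0,-1],
    [0,0,0]
  ],
  "grip": [1,1]
}}

```text
time: 24.15
tool_pos: [0.6231, 0.2055, 0.0602]
orientation: [-0.0, -0.055, 0.998, -0.005]
force: [-3.2, -1.4, 8.0]
gripper_width: 0.0002
grasp_force: 3.7
```

Emit:
{"method": "jog_arm", "body": {
  "twist": [
    [0,0,0],
    [0,0,0]
  ],
  "slide": [
    [0,0,-1],
    [0,0,0]
  ],
  "grip": [1,1]
}}

```text
time: 24.4
tool_pos: [0.6231, 0.2055, 0.0601]
orientation: [-0.0, -0.055, 0.998, -0.005]
force: [-7.0, -2.7, 13.7]
gripper_width: -0.0002
grasp_force: 7.2
```

Emit:
{"method": "jog_arm", "body": {
  "twist": [
    [0,0,0],
    [0,0,0],
    [0,0,0],
    [0,0,0],
    [0,0,0]
  ],
  "slide": [
    [0,0,30],
    [0,0,50],
    [-20,-10,55],
    [-40,-40,0],
    [-40,-40,0]
  ],
  "grip": [1,1,1,1,1]
}}

```text
time: 25.02
tool_pos: [0.5224, 0.1146, 0.194]
orientation: [0.001, -0.055, 0.998, -0.005]
force: [0.3, 0.3, 0.3]
gripper_width: 0.0001
grasp_force: 0.0
```

Emit:
{"method": "jog_arm", "body": {
  "twist": [
    [0,0,0],
    [0,0,0],
    [0,0,0]
  ],
  "slide": [
    [-10,-50,0],
    [-10,-50,0],
    [0,0,0]
  ],
  "grip": [1,1,1]
}}

```text
time: 25.4
tool_pos: [0.5027, 0.011, 0.1937]
orientation: [0.0, -0.052, 0.999, -0.006]
force: [-0.3, 0.2, 0.8]
gripper_width: -0.0
grasp_force: 0.0
```

Run:
```python
from cov import *; go()
ex=np.array([np.cos(.108),np.sin(.108)]);O=np.array([.577,.201])
for c in("scene","top"):
    s=r.snapshot(c);P=cloud(s);q=P[s["depth"]>0];d=q[:,:2]-O;b=np.c_[d@ex,d@np.array([-ex[1],ex[0]]),q[:,2]]*1000
    for x in range(42,76,4):
        w=b[(abs(b[:,1])<8)&(b[:,0]>=x)&(b[:,0]<x+4)]
        print(x,np.median(w[:,2]).round(1) if len(w) else None,end=" ")
    t=b[(b[:,0]>70)&(b[:,0]<90)&(abs(b[:,1])<40)]; print("boxtop",np.median(t[:,2]).round(1))
```

```text
25.4 pos [502.7  11.  193.7] z [ 0.001 -0.012 -1.   ] y [-0.103  0.995 -0.012] j [ 0.11  0.1  -0.25  1.82  0.04  1.22  1.53] F [-0.3  0.2  0.8] w -0.0 g 0.0
scene 0.73 944 box pct [[-57.7, -28.6, 58.8], [-53.6, -26.9, 59.6], [-7.1, -3.5, 61.7], [42.8, 20.9, 63.6], [48.5, 24.2, 64.2]]
-55 y [-26.5  19.2] z 61.4 | -45 y [-27.7  21.1] z 62.0 | -35 y [-26.7  22.5] z 61.5 | -25 y [-27.9  22.8] z 61.4 | -15 y [-27.6  20.3] z 61.9 | -5 y [-27.7  22.7] z 61.7 | 5 y [-27.7  22.1] z 61.7 | 15 y [-28.3  23.5] z 61.7 | 25 y [-28.6  23.7] z 61.9 | 35 y [-27.3  22.5] z 61.6 | 45 y [-26.7  19.8] z 61.7 | 
top 0.85 1534 box pct [[-57.8, -26.3, 56.0], [-53.4, -24.2, 57.4], [-4.9, -1.1, 60.5], [45.4, 22.0, 63.5], [50.0, 24.2, 64.5]]
-55 y [-25.8  22.1] z 60.5 | -45 y [-25.5  22.4] z 60.5 | -35 y [-25.5  22.7] z 60.7 | -25 y [-25.3  23. ] z 60.5 | -15 y [-25.2  22.7] z 60.8 | -5 y [-25.1  22.9] z 60.2 | 5 y [-24.9  23.2] z 60.5 | 15 y [-24.9  23.4] z 60.4 | 25 y [-24.7  23.2] z 60.4 | 35 y [-24.4  23.6] z 60.7 | 45 y [-24.6  23.4] z 60.7 | 55 y [-19.   10.7] z 59.9 | 
42 62.1 46 62.2 50 60.6 54 59.9 58 65.1 62 67.5 66 66.6 70 66.6 74 36.2 boxtop 61.3
42 60.9 46 60.8 50 60.6 54 57.2 58 63.7 62 66.8 66 66.8 70 66.0 74 None boxtop 60.0
```

The cover lies level and flush with the box top, and the catch's slope profile is forward over the tongue. The robot is clear, so I hand in.

```bash
python3 -c "
from station import r
print(r.finish_job())"
```

```text
the job is handed in; nothing more can be done
None
```

I handed the job in. By my last depth measurement the cover is level, flush with the box top and about 4 mm towards the slot. The catch looks sprung back over the tongue, though I couldn't read its position directly, and the hand-in returned no verdict. I didn't re-measure the glass, tub and jar, but saw no sign of contact with them.

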